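# Set up the gas needle over the open vial: zero the valve and back it off two turns

## Task

Slide the sample block along its track until the open vial stands centred under the gas needle. Then take the crank handle of the valve's handwheel, screw the valve shut clockwise until it comes up against its stop, and back it off exactly two full turns. Finish with the gripper still closed on the crank handle, ready to throttle; leave the vials seated in the block and the things round about where they are.

Things in the scene. Friction and masses are not known exactly. Their poses are not given: they have to be found in the camera images.
- stand: fixed gas blow-down stand: base plate 170 x 385 x 14 mm; origin under its centre on the table, x to its back, y along it to the left seen from the robot. The block's track runs along y at x = -45 mm between rails 10 mm high; end stops let the block's origin go from y = -31 to +95 mm. The bent tube from valve to needle is at most 114 mm high; only handwheel and crank handle are higher
- needle_tip (a point): lower end of the thin vertical steel needle, fixed to the stand above the middle of the track (stand x -45, y -20, z 69 mm), 8 mm above the mouths of the vials
- block: loose aluminium block 44 (x) x 172 (y) x 35 mm, 0.45 kg, sliding along y in the track with 1.5 mm side play; origin under its centre, 14 mm above the table, axes like the stand's. Three wells 20 mm deep at its y = -62, -30 and +2 mm hold the vials; a round steel grip post, diameter 16 mm, stands at its y = +64 mm, z 35 to 83 mm (top 97 mm above the table)
- open_vial: the one vial without a cap: clear glass, 23 mm across, 32 mm tall, bare threaded neck with an open mouth 16 mm wide; stands loose in one of the block's three wells (which one varies), 12 mm of it above the block; origin at the centre of its underside, z up
- vial_mouth (a point): centre of the open vial's mouth, 32 mm above its underside, 61 mm above the table
- capped_vial_1: 24 x 24 x 32 mm glass vial with a ribbed white screw cap, standing in another well; origin at the centre of its underside, z up
- capped_vial_2: a second such capped vial in the remaining well; origin at the centre of its underside, z up
- wheel_centre (a point): point on the valve's upright axis, fixed to the stand (stand x +35, y -125 mm), 112 mm above the table in the plane of the level, dark, three-spoked handwheel, which is 94 mm across; its rim top is at 117 mm. The spindle tip in its hub stands 120 mm high at the stop and rises 2 mm a turn as the valve opens
- valve_wheel (a joint): turn of the handwheel in rad: 0 is shut, against a hard stop; grows as it opens, anticlockwise seen from above; one turn is 6.283, it opens three turns. Starts 0.35 to 1 turn open. Takes about 0.08 N m, stays where it is left. The crank handle stands, seen from the axis, at this angle anticlockwise from the stand's +x direction
- crank_handle: upright round black handle, diameter 17.6 mm, 52 mm long, on the rim of the handwheel, 42 mm from its axis; it revolves freely on its own pin, so it can be held with a fixed wrist while it is led round in a circle. Origin at the centre of its lower end, 119.5 mm above the table, its z up
- vial_cap: white ribbed cap of the open vial, 24 mm across, 12 mm high, lying upside down on the base plate behind the track; origin under its centre
- coverslip_box: flat pale box 34 x 34 x 16 mm on the table at the left end of the stand; origin under its centre
- wash_vial: squat plastic jar with a screw lid, 44 mm across, 48 mm high, on the table at the right end of the stand; origin under its centre
- marker_black: felt marker 13 x 120 x 14 mm lying on the table in front of the stand; origin under its centre, y along it

How it is judged:
By the outcome, as a careful person would: the job done as asked, in the order asked, and still so for the second after the job is handed in, while the arm keeps its last pose, push and grip.
It also fails if it takes over 72 s, if anything falls off the work surface, if the arm or the gripper's body presses on something with over 40 N, if the wrist force passes 120 N, or if a joint passes its speed limit or range.

## Robot

A 6-joint arm with a two-finger parallel gripper is mounted at the origin on a cart in front of the work surface, level with it; the furniture and walls round the work are solid. World frame = base frame: x ahead of the robot, y to its left, z up, the work surface at z = 0. Lengths are in m, angles in degrees, forces in N, time in s.
With the tool pointing down it reaches from about 0.25 to 0.775 m from the base axis. Payload 4 kg.
Tool frame: the origin (TCP) lies at the very end of the fingers, on their centre line; the grasp point (between the pads) lies arm.grasp_offset behind it (arm.grasp_offset is the distance from the TCP to the grasp point, in m); z points along the fingers, y is the direction in which the jaws open and shut (so a half turn about z gives the same grasp; the last joint's range is limited). The gripper opens to 94 mm and grips with 3 to 60 N. Pads are 16 mm wide; open, the fingers measure 119 mm over their backs; the gripper's body (75 mm by 177 mm) begins 78 mm behind the grasp point.
Start: joints at [68.749, 4.996, 78.535, -0, 96.463, -5.907], TCP at [0.146, 0.53, 0.206] pointing down, gripper open.
Joint ranges: [-177.83, 177.83], [-43.37, 116.18], [15.69, 146.23], [-61.86, 241.86], [9.47, 152.12], [-147.06, 147.06]. Speed limits (degrees/s): [159.86, 159.86, 180, 180, 180, 180].

## Interface

Orientations are given as a 3x3 rotation matrix whose columns are the frame's x, y, z axes.
In Python, from plant import arm, viewer gives the robot as it stands.
- The arm moves only by the tool apply_moves, never from a script. Its argument "commands" is text: rows parted by semicolons, each of 4 numbers parted by spaces: the shift along the tool's x, y, z in cm, then the turn about the tool's z in rad. In form: x y z twist; .... A call has 1 to 12 rows; each row shifts and turns the commanded pose from where the row before left it, along the tool's axes as they then stand; what a row does not reach is not made up. A row lasts 1/10 s, in which the tool goes at most 50 mm and 8.59 degrees, less where a joint would pass 70% of its speed; a pose out of reach is approached as far as the arm can. A call with a gripper value outside its range is refused whole. "fingers" is the finger opening in cm, from 0 to 9.4, set as the call begins (left out, the last holds). The fingers move at their own pace and stop on an object; "force" is the grip in N (left out, the last holds). Time passes only in rows, so rows that do not move let the fingers close. It gives the time, the measured TCP pose, the force and the opening at its end, in the units of the state.
- arm.state(): the state, without advancing time (a new reading comes with each control period).
- viewer.get_image(name): name is "scene" or "top" or "wrist"; returns a dict with "image" (420x560x3 uint8, red, green, blue), "K" (3x3 intrinsics, pixels), "camera_from_world" (4x4, takes a point from world to camera coordinates). Camera axes: x right, y down, z forward; pixel columns grow to the right and rows downward; lengths in m; the calibration is good to about 2 mm. The wrist camera is an equidistant fisheye: a pixel r from the principal point sees the ray r / f radians off the axis. A picture is of the moment at which its call begins. There is no depth.
- arm.sign_off(): hands the job in, once; it reports no verdict.
The state is a dict: "time_s": time; "joint_pos": joint angles; "joint_vel": joint speeds; "tau": joint torques, N m; "eef_pos": TCP position; "eef_rot": TCP orientation; "ft_force": force on the tool from outside, world axes, zero at the start; "moment": the same for the moment, N m; "finger_gap": finger opening in m.
Only numpy, scipy, OpenCV 4.12 (cv2) and the standard library are available. Lean on these libraries where they do the work, as an engineer would, in place of code of your own. Each camera call takes 0.05 s, during which the arm holds its last target.

## Working session

There is one attempt and no reset: what is moved stays moved. The work goes in short steps, Python scripts to look and compute and a tool call to move; the robot and the scene stay as the last step left them, time stands still between calls to the robot, and variables do not carry over. Pictures are saved under pics/ and viewed, and the job is handed in when it is done.

Besides the shell and the picture viewer there is one more tool, called after "Request:" as name(argument=value, ...), one argument or row to a line, values as JSON. apply_moves: Moves the arm, as the interface text tells. Its arguments: {"type":"object","properties":{"commands":{"type":"string"},"fingers":{"type":"number"},"force":{"type":"number"}},"required":["commands"]}

```bash
mkdir -p pics; ls; python3 - <<'E'
from plant import arm, viewer
import cv2, numpy as np
print(arm.state()); print(arm.grasp_offset)
for n in ["scene","top","wrist"]:
    d=viewer.get_image(n); cv2.imwrite(f"pics/{n}0.png",d["image"][:,:,::-1])
    np.savez(f"pics/{n}0.npz",**d)
    print(n,d["K"].tolist(),d["camera_from_world"].round(4).tolist())
E
```

```text
pics
{'time_s': 0.0, 'joint_pos': array([ 6.87512588e+01,  5.03850363e+00,  7.86253569e+01,  2.76129798e-04,
        9.64624499e+01, -5.90753217e+00]), 'joint_vel': array([0.05013655, 0.03577667, 0.03525517, 0.07769456, 0.00525513,
       0.07328425]), 'tau': array([-1.27319538e-03, -3.40195084e+01, -3.02419889e+01,  7.15941866e-02,
        3.30932031e-02, -1.92719817e-04]), 'eef_pos': array([0.14531511, 0.52987956, 0.20430454]), 'eef_rot': array([[-9.64367432e-01,  2.64565325e-01, -8.03423963e-04],
       [ 2.64566444e-01,  9.64365274e-01, -2.05292232e-03],
       [ 2.31662110e-04, -2.19233044e-03, -9.99997570e-01]]), 'ft_force': array([-0.29807928, -0.60105781,  0.47681834]), 'moment': array([0.00117884, 0.00445975, 0.02332947]), 'finger_gap': 0.09391186423065029}
0.0188
scene [[412.1222958917994, 0.0, 286.16095065165285], [0.0, 412.1222958917994, 211.88061860281448], [0.0, 0.0, 1.0]] [[0.6603, -0.751, -0.0041, -0.2714], [-0.348, -0.3011, -0.8878, 0.2858], [0.6655, 0.5877, -0.4601, 0.6488], [0.0, 0.0, 0.0, 1.0]]
top [[412.64265682737374, 0.0, 280.551633561196], [0.0, 412.64265682737374, 208.84311338590223], [0.0, 0.0, 1.0]] [[-0.0095, -0.9999, 0.0092, 0.0498], [-0.9836, 0.0077, -0.1803, 0.5165], [0.1802, -0.0107, -0.9836, 0.8699], [0.0, 0.0, 0.0, 1.0]]
wrist [[325.19226210127806, 0.0, 284.30376987078625], [0.0, 325.19226210127806, 202.8402477679974], [0.0, 0.0, 1.0]] [[0.264, 0.9645, -0.0016, -0.5479], [0.94, -0.2569, 0.2247, -0.024], [0.2163, -0.0608, -0.9744, 0.3898], [0.0, 0.0, 0.0, 1.0]]
```

View pics/scene0.png

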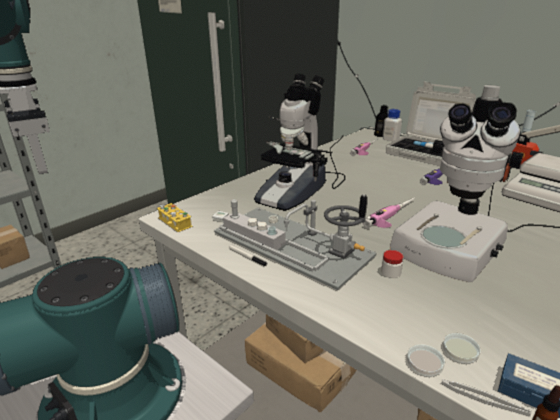

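View pics/top0.png

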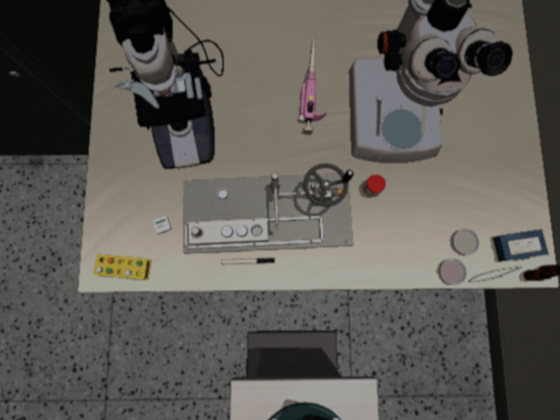

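View pics/wrist0.png

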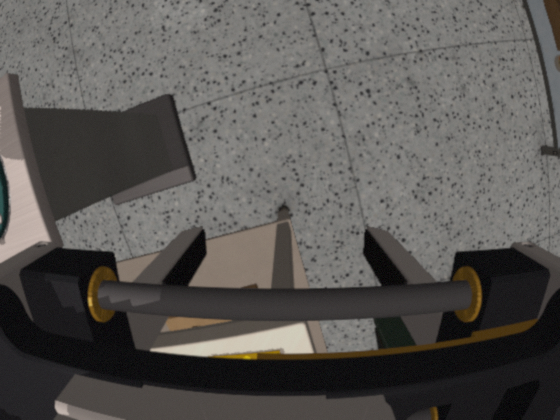

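```bash
python3 - <<'E'
import cv2
i=cv2.imread("pics/top0.png")[150:280,170:400]
cv2.imwrite("pics/top0c.png",cv2.resize(i,None,fx=3.45,fy=3.45,interpolation=cv2.INTER_CUBIC))
i=cv2.imread("pics/scene0.png")[185:295,205:385]
cv2.imwrite("pics/scene0c.png",cv2.resize(i,None,fx=4.4,fy=4.4,interpolation=cv2.INTER_CUBIC))
E
```

```text
(no output)
```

View pics/top0c.png

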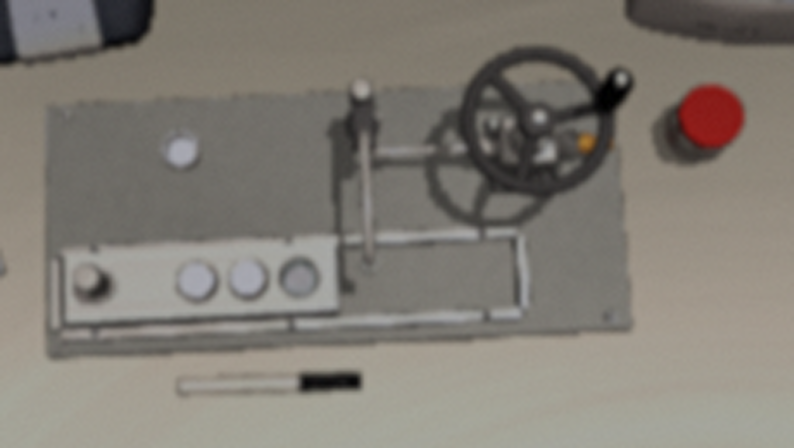

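View pics/scene0c.png

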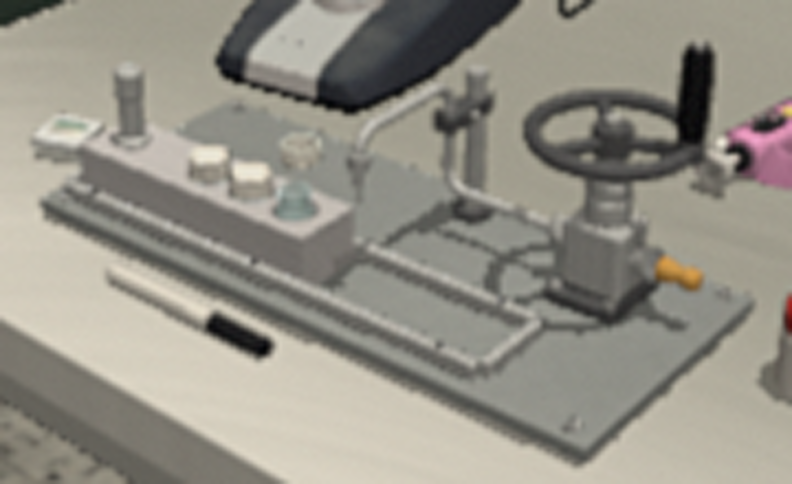

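The top and scene views show the open vial in the rightmost well (block y=-62), so the block target is stand y=+42. Next I'll fit the stand pose from points I read in both views.

```bash
cat > h.py <<'E'
import numpy as np, cv2
def proj(d,p):
    p=np.atleast_2d(p); c=p@d["camera_from_world"][:3,:3].T+d["camera_from_world"][:3,3]
    return (c[:,:2]/c[:,2:])*d["K"][0,0]+d["K"][:2,2]
def back(d,uv,z):
    r=np.array([(uv[0]-d["K"][0,2])/d["K"][0,0],(uv[1]-d["K"][1,2])/d["K"][1,1],1.])
    R=d["camera_from_world"][:3,:3]; t=d["camera_from_world"][:3,3]
    o=-R.T@t; v=R.T@r; return o+v*(z-o[2])/v[2]
def s2w(q,p):
    c,s=np.cos(q[2]),np.sin(q[2]); p=np.atleast_2d(p)
    return np.c_[q[0]+c*p[:,0]-s*p[:,1],q[1]+s*p[:,0]+c*p[:,1],p[:,2]]
E
python3 - <<'E'
from h import *
from scipy.optimize import least_squares
T=dict(np.load("pics/top0.npz"));S=dict(np.load("pics/scene0.npz"))
t=lambda u,v:(170+u/3.45,150+v/3.45); s=lambda u,v:(205+u/4.4,185+v/4.4)
mm=1e-3*np.array
obs=[(T,t(47,105),(85,192.5,14)),(T,t(631,328),(-85,-192.5,14)),(T,t(48,355),(-85,192.5,0)),
(T,t(537,118),(35,-125,121)),(S,s(583,450),(-85,-192.5,14)),(S,s(42,208),(-85,192.5,14)),(S,s(752,298),(85,-192.5,14)),(S,s(613,118),(35,-125,121))]
f=lambda q:np.concatenate([proj(d,s2w(q,[np.array(p)*1e-3]))[0]-uv for d,uv,p in obs])
r=least_squares(f,[0.45,0.05,0],loss='soft_l1'); q=r.x; print(q,np.degrees(q[2])); print(f(q).reshape(-1,2).round(1))
np.save("q.npy",q)
c,sn=np.cos(q[2]),np.sin(q[2])
def w2s(p): d=p[:2]-q[:2]; return np.array([c*d[0]+sn*d[1],-sn*d[0]+c*d[1]])*1e3
print("post",w2s(back(T,t(88,277),.097)),w2s(back(S,s(129,69),.097)))
print("vial",w2s(back(T,t(299,277),.061)),w2s(back(S,s(297,190),.061)))
print("needle",w2s(back(T,t(368,262),.069)))
for z in(.1715,):
  print("crank top",w2s(back(T,t(622,78),z))-[35,-125],w2s(back(S,s(698,46),z))-[35,-125])
E
```

```text
Traceback (most recent call last):
TypeError: unsupported operand type(s) for *: 'float' and 'builtin_function_or_method'
```

```bash
cat > fit.py <<'E'
from h import *
from scipy.optimize import least_squares
T=dict(np.load("pics/top0.npz"));S=dict(np.load("pics/scene0.npz"))
t=lambda u,v:(170+u/3.45,150+v/3.45); s=lambda u,v:(205+u/4.4,185+v/4.4)
obs=[(T,t(47,105),(85,192.5,14)),(T,t(631,328),(-85,-192.5,14)),(T,t(48,355),(-85,192.5,0)),
(T,t(537,118),(35,-125,121)),(S,s(583,450),(-85,-192.5,14)),(S,s(42,208),(-85,192.5,14)),(S,s(752,298),(85,-192.5,14)),(S,s(613,118),(35,-125,121))]
f=lambda q:np.concatenate([proj(d,s2w(q,[np.array(p)*1e-3]))[0]-uv for d,uv,p in obs])
r=least_squares(f,[0.45,0.05,0],loss='soft_l1'); q=r.x; print(q,np.degrees(q[2])); print(f(q).reshape(-1,2).round(1).tolist())
np.save("q.npy",q)
c,sn=np.cos(q[2]),np.sin(q[2])
def w2s(p): d=p[:2]-q[:2]; return np.array([c*d[0]+sn*d[1],-sn*d[0]+c*d[1]])*1e3
print("post",w2s(back(T,t(88,277),.097)),w2s(back(S,s(129,69),.097)))
print("vial",w2s(back(T,t(299,277),.061)),w2s(back(S,s(297,190),.061)))
print("needle",w2s(back(T,t(368,262),.069)))
for z in(.1715,):
  print("crank top",w2s(back(T,t(622,78),z))-[35,-125],w2s(back(S,s(698,46),z))-[35,-125])
E
python3 fit.py
```

```text
[0.51547577 0.07560322 0.03456773] 1.9805851329896869
[[-0.5, -0.8], [0.6, 0.4], [0.7, 0.4], [0.3, -0.2], [-0.2, -0.3], [-1.1, -2.8], [0.7, -0.3], [-0.6, -0.0]]
post [-46.45114104 148.71250594] [-46.30855406 146.9399926 ]
vial [-47.13434914  23.62671442] [-44.35420836  21.52783039]
needle [-40.62534877 -19.97344312]
crank top [  8.57007433 -42.1143164 ] [  7.55558171 -42.14045742]
```

Results so far:
- The two views agree to about 2 mm. The post is at stand y≈148, so the block is at ≈84.5 and has to go ≈-42.5 mm.
- The crank is at ≈-79°, which is 0.78 turn open, with a measured radius of 43 mm against the given 42.

I'll move above the post.

Request:
apply_moves(
  commands="-2.0 -1.1 0 0; -3.9 -2.1 0 0; -3.9 -2.1 0 0; -3.9 -2.1 0 0; -3.9 -2.1 0 0; -3.9 -2.1 0 0; -3.9 -2.1 0 0; -3.9 -2.1 0 0; -3.9 -2.1 0 0; -3.9 -2.1 0 -0.1; -1.8 -1.3 0 -0.1; 0 0 0 -0.1",
  fingers=5,
  force=20,
)

```text
time_s: 1.35
eef_pos: [0.4678, 0.2209, 0.2046]
eef_rot: [[-1.0, -0.032, -0.001], [-0.032, 1.0, -0.001], [0.001, -0.001, -1.0]]
ft_force: [0.3, 0.8, -0.5]
finger_gap: 0.0502
```

```bash
cat > look.py <<'E'
import sys
from plant import arm, viewer
from h import *
n,tag=sys.argv[1:3]
d=viewer.get_image(n); cv2.imwrite(f"pics/{tag}.png",d["image"][:,:,::-1]); np.savez(f"pics/{tag}.npz",**d)
if len(sys.argv)>3:
    x0,y0,x1,y1=map(int,sys.argv[3:7]); i=d["image"][y0:y1,x0:x1,::-1]; k=min(800/(x1-x0),600/(y1-y0))
    cv2.imwrite(f"pics/{tag}.png",cv2.resize(i,None,fx=k,fy=k,interpolation=cv2.INTER_CUBIC)); print("k",k)
s=arm.state(); q=np.load("q.npy"); 
w=s["eef_pos"]; c,sn=np.cos(q[2]),np.sin(q[2]); e=w[:2]-q[:2]
print(s["time_s"],w.round(4),"stand",(np.array([c*e[0]+sn*e[1],-sn*e[0]+c*e[1]])*1e3).round(1),"yaw of tool y",np.degrees(np.arctan2(s["eef_rot"][1,1],s["eef_rot"][0,1])).round(2), "gap",s["finger_gap"],"F",s["ft_force"].round(2))
E
python3 look.py wrist w1
```

```text
1.4 [0.4668 0.222  0.2047] stand [-43.6 148. ] yaw of tool y 92.04 gap 0.049937432928818325 F [-0.05  0.46 -0.93]
```

View pics/w1.png

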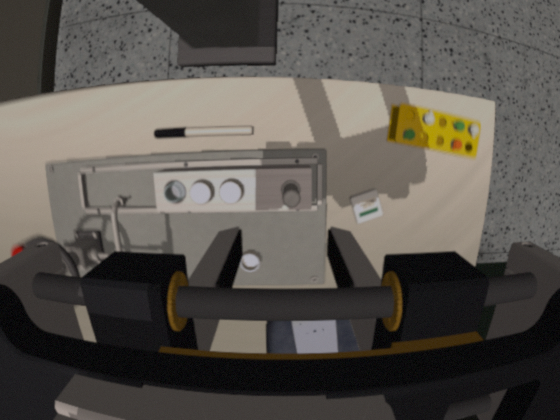

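```bash
cat >> h.py <<'E'
def backf(d,uv,z):
    a=(np.array(uv)-d["K"][:2,2])/d["K"][0,0]; th=np.hypot(*a); u=a/th
    r=np.array([*(u*np.sin(th)),np.cos(th)])
    R=d["camera_from_world"][:3,:3]; t=d["camera_from_world"][:3,3]
    o=-R.T@t; v=R.T@r; return o+v*(z-o[2])/v[2]
def w2s(p):
    q=np.load("q.npy"); c,sn=np.cos(q[2]),np.sin(q[2]); e=p[:2]-q[:2]
    return (np.array([c*e[0]+sn*e[1],-sn*e[0]+c*e[1]])*1e3).round(1)
E
python3 - <<'E'
import cv2
i=cv2.imread("pics/w1.png")[130:300,40:340]
cv2.imwrite("pics/w1c.png",cv2.resize(i,None,fx=2.66,fy=2.66,interpolation=cv2.INTER_CUBIC))
E
```

```text
(no output)
```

View pics/w1c.png

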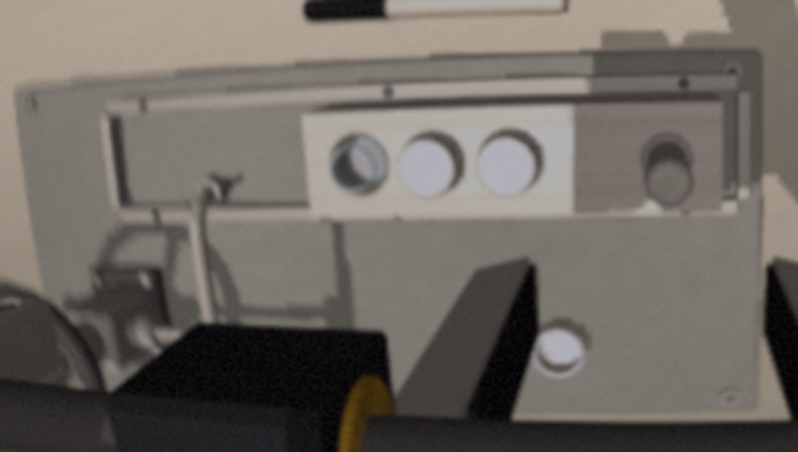

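```bash
python3 - <<'E'
from h import *
d=dict(np.load("pics/w1.npz")); c=lambda u,v:(40+u/2.66,130+v/2.66)
for n,p,z in [("post",(669,183),.097),("mouth",(360,163),.061),("cap",(430,164),.061),("cap2",(508,162),.061),("corner BL",(757,55),.014),("corner",(22,92),.014),("backleft",(758,408),.014),("tubebend/needle",(214,190),.1),("needletip",(240,178),.069)]:
    w=backf(d,c(*p),z); print(n,w.round(4),w2s(w))
E
```

```text
post [0.4652 0.2259 0.097 ] [-45.1 152. ]
mouth [0.4686 0.1047 0.061 ] [-45.8  30.7]
cap [0.4683 0.1338 0.061 ] [-45.1  59.8]
cap2 [0.4667 0.1649 0.061 ] [-45.7  90.9]
corner BL [0.4256 0.2641 0.014 ] [-83.3 191.5]
corner [ 0.4442 -0.1102  0.014 ] [ -77.7 -183.2]
backleft [0.5918 0.2753 0.014 ] [ 83.2 196.9]
tubebend/needle [0.4722 0.0587 0.1   ] [-43.8 -15.4]
needletip [0.4744 0.0542 0.069 ] [-41.8 -19.9]
```

Request:
apply_moves(
  commands="0.15 0.1 2 0; 0 0 3 0; 0 0 3 0; 0 0 3 0; 0 0 2.0 0; 0 0 1 0; 0 0 0 0",
)

```text
time_s: 2.1
eef_pos: [0.4631, 0.2244, 0.0639]
eef_rot: [[-0.999, -0.032, -0.003], [-0.032, 0.999, -0.001], [0.003, -0.001, -1.0]]
ft_force: [0.3, -0.4, 0.0]
finger_gap: 0.0504
```

Request:
apply_moves(
  commands="0 0 0 0; 0 0 0 0; 0 0 0 0; 0 0 0 0; 0 0 0 0; 0 0 0 0",
  fingers=0,
  force=12,
)

```text
time_s: 2.7
eef_pos: [0.4649, 0.2256, 0.0664]
eef_rot: [[-0.999, -0.032, 0.002], [-0.032, 0.999, 0.002], [-0.002, 0.002, -1.0]]
ft_force: [0.4, 2.6, 2.2]
finger_gap: 0.0155
```

```bash
python3 look.py wrist w2
```

```text
2.75 [0.4649 0.2256 0.0664] stand [-45.3 151.6] yaw of tool y 91.86 gap 0.01567854937417456 F [-0.09  3.8   2.23]
```

View pics/w2.png

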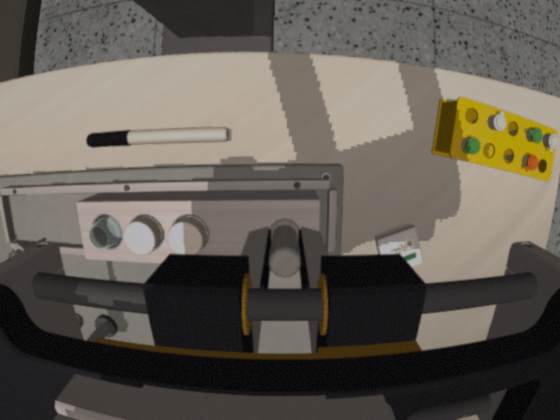

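Request:
apply_moves(
  commands="0 0.2 0 0; 0 0.2 0 0; 0 0.2 0 0; 0 0.1 0 0; 0 0.1 0 0; 0 0 0 0",
)

```text
time_s: 3.35
eef_pos: [0.4651, 0.2291, 0.0664]
eef_rot: [[-1.0, -0.031, 0.002], [-0.031, 0.999, -0.007], [-0.001, -0.007, -1.0]]
ft_force: [-0.2, -8.1, 5.9]
finger_gap: 0.0157
```

```bash
python3 -c "
from plant import arm
for i in range(3):print(arm.state()['eef_pos'],arm.state()['ft_force'])"
```

```text
[0.46508304 0.22910065 0.06641118] [-0.17817842 -8.13156482  5.91981617]
[0.46508304 0.22910065 0.06641118] [-0.17817842 -8.13156482  5.91981617]
[0.46508304 0.22910065 0.06641118] [-0.17817842 -8.13156482  5.91981617]
```

Request:
apply_moves(
  commands="0 0.1 0 0; 0 0.1 0 0; 0 0.1 0 0; 0 0 0 0; 0 0 0 0",
)

```text
time_s: 3.85
eef_pos: [0.465, 0.2316, 0.0664]
eef_rot: [[-1.0, -0.031, 0.002], [-0.031, 0.999, -0.008], [-0.001, -0.008, -1.0]]
ft_force: [0.1, -7.8, 6.6]
finger_gap: 0.0154
```

```bash
python3 look.py top t2 170 150 370 280
```

```text
k 4.0
3.9 [0.4651 0.2316 0.0665] stand [-45.  157.7] yaw of tool y 91.79 gap 0.015906639102956463 F [-0.09 -9.35  5.91]
```

View pics/t2.png

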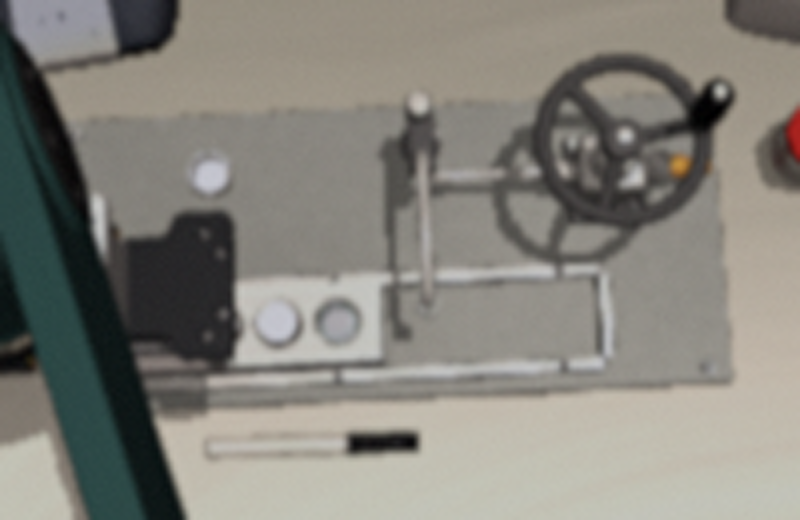

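Request:
apply_moves(
  commands="0 0.1 0 0; 0 0.1 0 0; 0 0.1 0 0; 0 0 0 0",
)

```text
time_s: 4.3
eef_pos: [0.465, 0.235, 0.0664]
eef_rot: [[-1.0, -0.031, 0.002], [-0.031, 0.999, -0.007], [-0.002, -0.007, -1.0]]
ft_force: [0.0, -7.2, 6.2]
finger_gap: 0.0158
```

Request:
apply_moves(
  commands="0 0.1 0 0; 0 0.1 0 0; 0 0 0 0",
)

```text
time_s: 4.6
eef_pos: [0.465, 0.2356, 0.0665]
eef_rot: [[-1.0, -0.031, 0.002], [-0.031, 0.999, -0.01], [-0.001, -0.01, -1.0]]
ft_force: [0.0, -11.9, 8.0]
finger_gap: 0.0156
```

Request:
apply_moves(
  commands="0 0.1 0 0; 0 0.05 0 0; 0 0 0 0; 0 0 0 0",
)

```text
time_s: 5.0
eef_pos: [0.465, 0.2359, 0.0666]
eef_rot: [[-1.0, -0.031, 0.002], [-0.031, 0.999, -0.012], [-0.001, -0.013, -1.0]]
ft_force: [-0.6, -13.2, 10.1]
finger_gap: 0.0157
```

Request:
apply_moves(
  commands="0 -0.2 0 0; 0 -0.4 0 0; 0 -0.5 0 0; 0 -0.5 0 0; 0 -0.5 0 0; 0 -0.5 0 0; 0 -0.5 0 0; 0 -0.5 0 0; 0 -0.5 0 0; 0 -0.5 0 0; 0 -0.4 0 0; 0 -0.2 0 0",
)

```text
time_s: 6.2
eef_pos: [0.4659, 0.1921, 0.0663]
eef_rot: [[-0.999, -0.033, 0.001], [-0.033, 0.999, 0.005], [-0.002, 0.005, -1.0]]
ft_force: [0.4, 5.6, 4.5]
finger_gap: 0.0155
```

Request:
apply_moves(
  commands="0 -0.1 0 0; 0 0 0 0; 0 0 0 0",
)

```text
time_s: 6.5
eef_pos: [0.466, 0.1911, 0.0663]
eef_rot: [[-0.999, -0.033, 0.002], [-0.033, 0.999, 0.004], [-0.002, 0.004, -1.0]]
ft_force: [-0.2, 6.0, 4.2]
finger_gap: 0.0158
```

Request:
apply_moves(
  commands="0 -0.2 0 0; 0 -0.2 0 0; 0 -0.2 0 0; 0 -0.2 0 0; 0 0 0 0; 0 0 0 0",
)

```text
time_s: 7.1
eef_pos: [0.4662, 0.1831, 0.0663]
eef_rot: [[-0.999, -0.033, 0.002], [-0.033, 0.999, 0.004], [-0.002, 0.004, -1.0]]
ft_force: [-0.4, 5.6, 4.6]
finger_gap: 0.0155
```

```bash
python3 look.py top t3 170 150 370 280; python3 look.py scene s3 205 185 385 295; python3 look.py wrist w3
```

```text
k 4.0
7.15 [0.4662 0.1831 0.0663] stand [-45.5 109.1] yaw of tool y 91.89 gap 0.015722488931753032 F [1.05 5.95 4.23]
k 4.444444444444445
7.2 [0.4662 0.1831 0.0663] stand [-45.5 109.1] yaw of tool y 91.89 gap 0.01588998927117412 F [0.28 4.98 4.51]
7.25 [0.4662 0.183  0.0663] stand [-45.5 109.1] yaw of tool y 91.89 gap 0.01544265303040851 F [0.81 5.82 4.15]
```

View pics/t3.png

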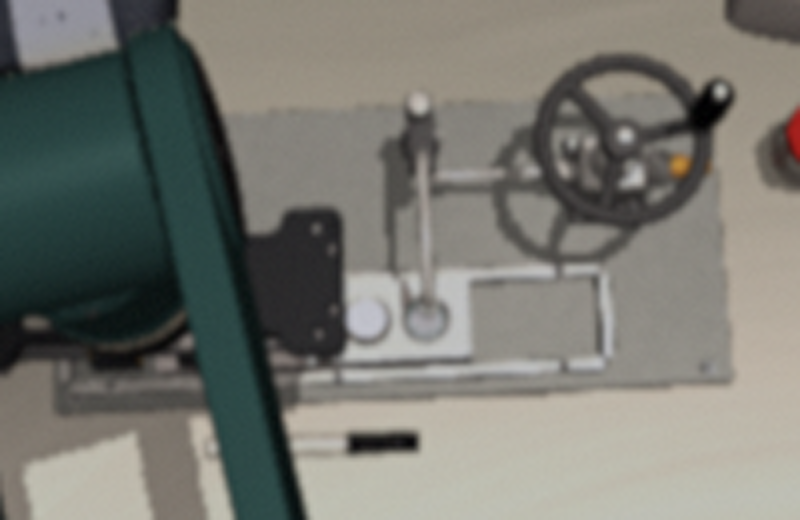

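View pics/s3.png

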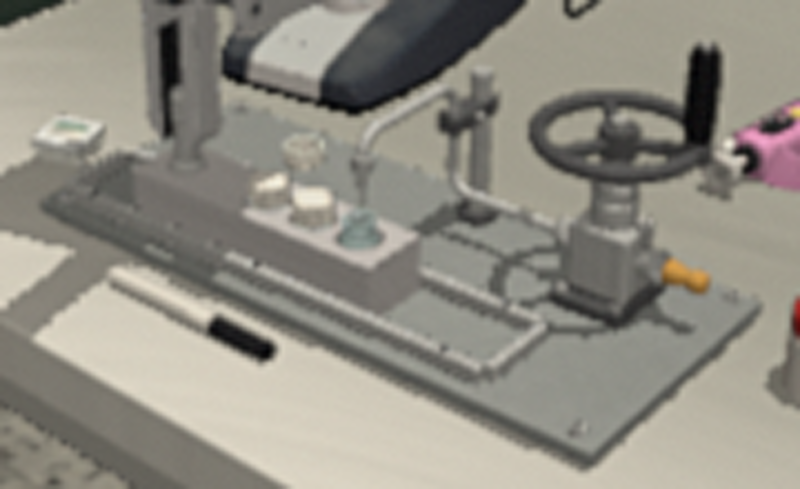

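View pics/w3.png

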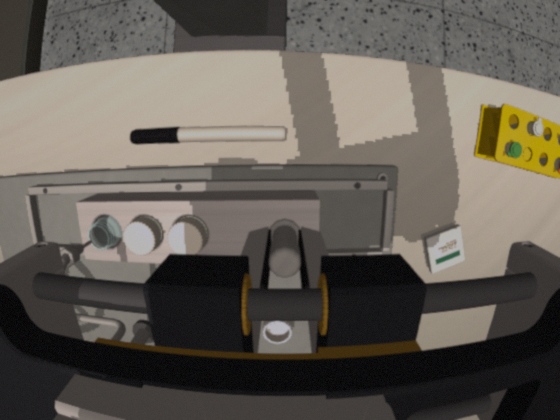

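Top view: needle tip (427,302) is over the mouth centre (427,318) in y. The scene view agrees. I'll unload the side push and then release.

Request:
apply_moves(
  commands="0 0.05 0 0; 0 0.05 0 0; 0 0 0 0; 0 0 0 0",
)

```text
time_s: 7.65
eef_pos: [0.4662, 0.183, 0.0663]
eef_rot: [[-0.999, -0.033, 0.001], [-0.033, 0.999, 0.002], [-0.001, 0.002, -1.0]]
ft_force: [-0.4, 4.3, 5.2]
finger_gap: 0.0159
```

Request:
apply_moves(
  commands="0 0.1 0 0; 0 0.1 0 0; 0 0.05 -0.1 0; 0 0 -0.1 0; 0 0 0 0",
)

```text
time_s: 8.15
eef_pos: [0.4651, 0.1836, 0.0663]
eef_rot: [[-0.999, -0.032, -0.002], [-0.032, 0.999, -0.002], [0.002, -0.002, -1.0]]
ft_force: [1.6, -2.1, -1.7]
finger_gap: 0.0158
```

Request:
apply_moves(
  commands="0 -0.05 0 0; 0 -0.05 0 0; 0 -0.05 0 0; 0 0 0 0",
)

```text
time_s: 8.55
eef_pos: [0.4652, 0.1833, 0.067]
eef_rot: [[-0.999, -0.032, -0.001], [-0.032, 0.999, 0.001], [0.001, 0.001, -1.0]]
ft_force: [0.7, 0.3, -3.3]
finger_gap: 0.0154
```

Request:
apply_moves(
  commands="0 0 0 0; 0 0 0 0; 0 0 0 0; 0 0 0 0",
  fingers=4.5,
)

```text
time_s: 8.95
eef_pos: [0.466, 0.1831, 0.0679]
eef_rot: [[-0.999, -0.032, 0.001], [-0.032, 0.999, 0.0], [-0.001, 0.0, -1.0]]
ft_force: [-0.2, -0.3, -0.3]
finger_gap: 0.0428
```

Request:
apply_moves(
  commands="0 0 -1 0; 0 0 -3 0; 0 0 -4 0; 0 0 -4 0; 0 0 -3 0; 0 0 -1 0; 0 0 0 0",
)

```text
time_s: 9.65
eef_pos: [0.4666, 0.1832, 0.2295]
eef_rot: [[-0.999, -0.032, 0.004], [-0.032, 0.999, 0.001], [-0.004, 0.001, -1.0]]
ft_force: [0.4, -0.4, -1.0]
finger_gap: 0.0454
```

```bash
python3 look.py wrist w4; cd pics; python3 -c "
import cv2
i=cv2.imread('w4.png')[130:260,20:340]
cv2.imwrite('w4c.png',cv2.resize(i,None,fx=2.5,fy=2.5,interpolation=cv2.INTER_CUBIC))"
```

```text
9.7 [0.4657 0.183  0.2273] stand [-46.  109.1] yaw of tool y 91.84 gap 0.0448128105768384 F [-0.52 -0.54 -0.17]
```

View pics/w4c.png

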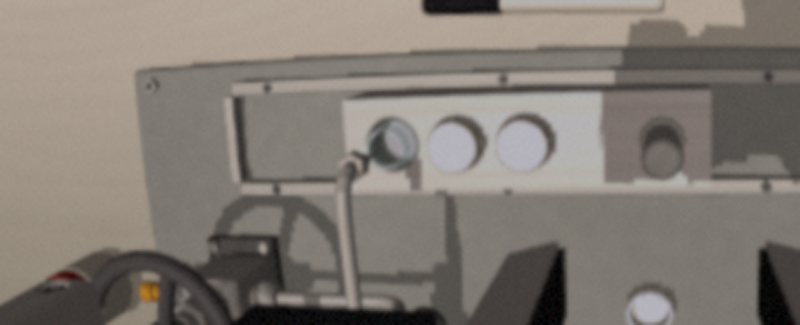

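```bash
python3 look.py top t4 250 160 370 250; python3 look.py scene s4 265 195 385 285
```

```text
k 6.666666666666667
9.75 [0.4651 0.1829 0.2259] stand [-46.6 108.9] yaw of tool y 91.85 gap 0.04488789882907194 F [ 0.7   0.07 -0.65]
k 6.666666666666667
9.8 [0.4648 0.1828 0.2252] stand [-46.9 108.8] yaw of tool y 91.85 gap 0.04498669137960579 F [-0.89  0.24  0.44]
```

View pics/t4.png

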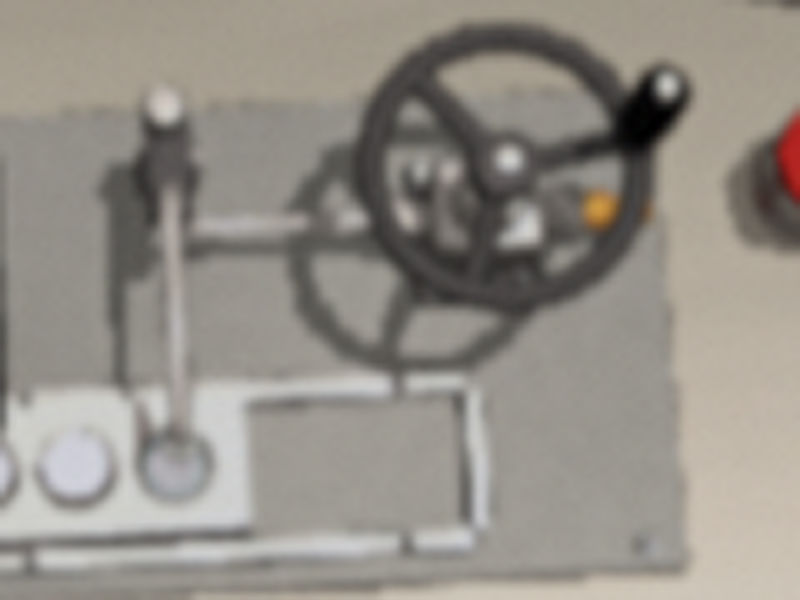

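View pics/s4.png

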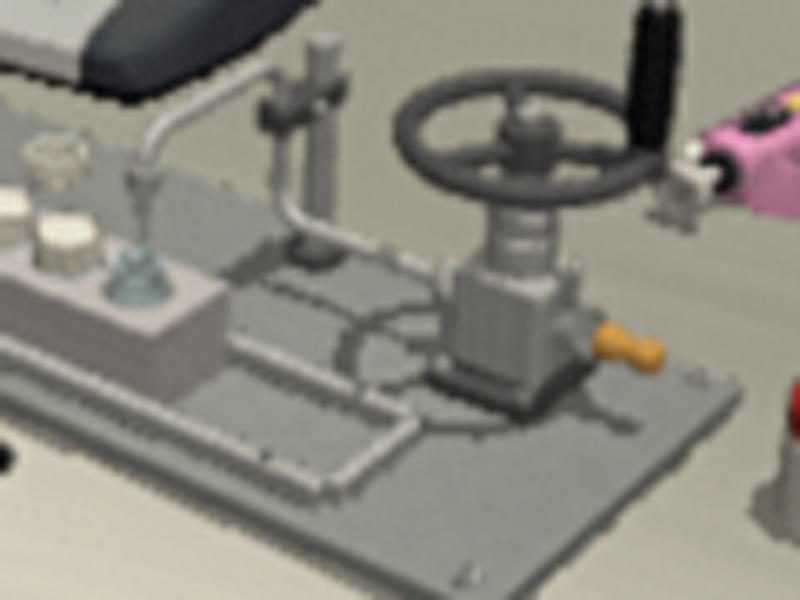

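Needle (179,430) is over mouth centre (177,465) in the top crop, so it is within about 1 mm. Next is the crank.

Request:
apply_moves(
  commands="-0.5 -1.5 0 0; -1.0 -3 0 0; -1.2 -3.6 0 0; -1.2 -3.6 0 0; -1.2 -3.6 0 0; -1.2 -3.6 0 0; -1.2 -3.6 0 0; -1.0 -3 0 0; -0.5 -1.5 0 0; 0 -0.2 0 0; 0 0 0 0",
  fingers=5,
)

```text
time_s: 10.9
eef_pos: [0.5639, -0.0852, 0.2264]
eef_rot: [[-0.999, -0.032, -0.002], [-0.032, 0.999, 0.001], [0.002, 0.001, -1.0]]
ft_force: [-0.2, -0.4, 0.2]
finger_gap: 0.0496
```

```bash
python3 look.py wrist w5;python3 look.py scene s5 265 145 415 257
```

```text
10.95 [ 0.564  -0.0847  0.2269] stand [  43.  -161.9] yaw of tool y 91.9 gap 0.04989703590712443 F [-0.16 -0.23 -0.68]
k 5.333333333333333
11.0 [ 0.5641 -0.0845  0.2273] stand [  43.1 -161.6] yaw of tool y 91.94 gap 0.05000968362773154 F [0.23 0.1  0.01]
```

View pics/w5.png

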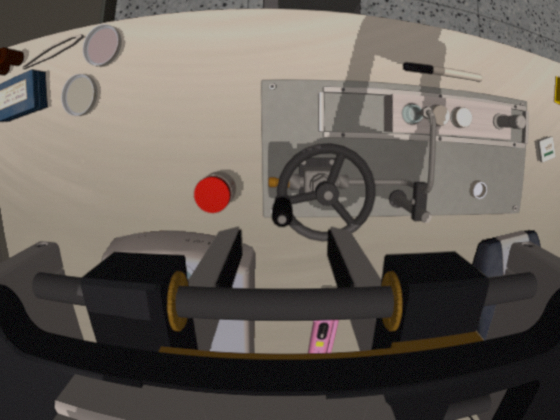

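View pics/s5.png

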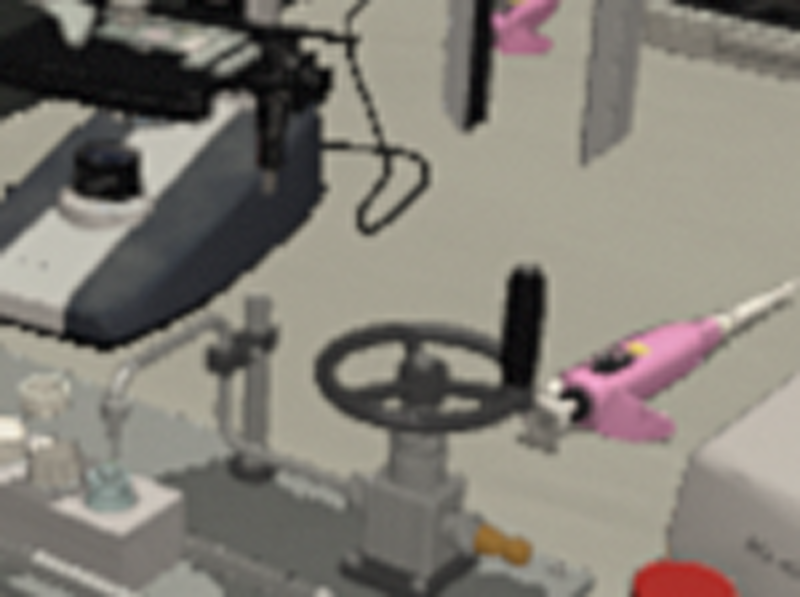

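```bash
python3 - <<'E'
from h import *
d=dict(np.load("pics/w5.npz"))
for n,p,z in [("handletop",(281,218),.1715),("hub",(328,194),.121),("rimL",(276,192),.112),("rimR",(375,192),.112),("post",(510,122),.097)]:
    w=backf(d,p,z); print(n,w.round(4),w2s(w))
i=cv2.imread("pics/w5.png")[130:260,240:400]
cv2.imwrite("pics/w5c.png",cv2.resize(i,None,fx=4.5,fy=4.5,interpolation=cv2.INTER_CUBIC))
E
```

```text
handletop [ 0.5648 -0.0889  0.1715] [  43.7 -166.1]
hub [ 0.5552 -0.0472  0.121 ] [  35.5 -124.1]
rimL [ 0.5567 -0.0942  0.112 ] [  35.3 -171.1]
rimR [ 0.5534 -0.0007  0.112 ] [ 35.3 -77.6]
post [0.4686 0.1647 0.097 ] [-43.7  90.7]
```

View pics/w5c.png

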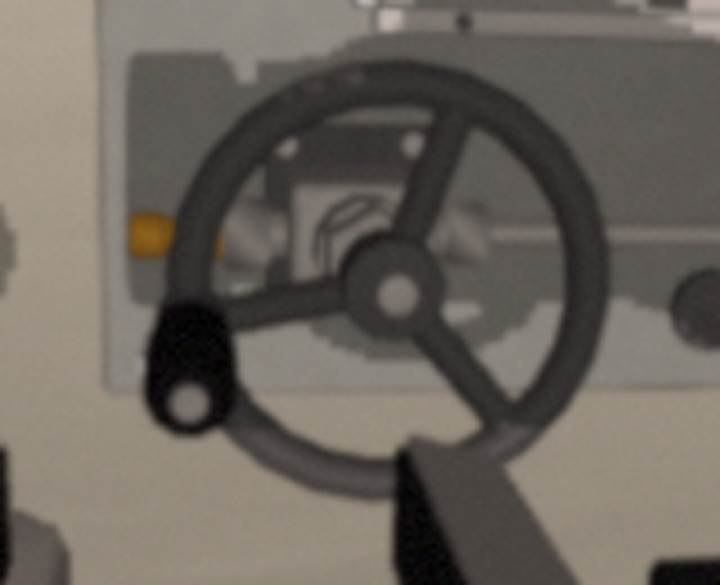

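Request:
apply_moves(
  commands="-0.05 -0.2 1 0; 0 0 2 0; 0 0 2 0; 0 0 2 0; 0 0 1.5 0; 0 0 0.8 0; 0 0 0 0",
)

```text
time_s: 11.7
eef_pos: [0.5642, -0.0873, 0.133]
eef_rot: [[-0.999, -0.033, -0.003], [-0.033, 0.999, 0.001], [0.002, 0.001, -1.0]]
ft_force: [-1.1, -0.0, 0.4]
finger_gap: 0.0502
```

Request:
apply_moves(
  commands="0 0 0 0; 0 0 0 0; 0 0 0 0; 0 0 0 0; 0 0 0 0; 0 0 0 0",
  fingers=0,
  force=25,
)

```text
time_s: 12.3
eef_pos: [0.5654, -0.0873, 0.1351]
eef_rot: [[-0.999, -0.033, 0.001], [-0.033, 0.999, 0.001], [-0.001, 0.001, -1.0]]
ft_force: [-0.1, 2.3, 1.8]
finger_gap: 0.0173
```

```bash
python3 look.py scene s6 265 145 415 257; python3 look.py wrist w6
```

```text
k 5.333333333333333
12.35 [ 0.5654 -0.0873  0.1351] stand [  44.2 -164.6] yaw of tool y 91.87 gap 0.017054061127818022 F [-0.47  1.19  2.94]
12.4 [ 0.5654 -0.0874  0.1351] stand [  44.2 -164.6] yaw of tool y 91.87 gap 0.017006796388332777 F [-0.69  2.94  2.81]
```

View pics/s6.png

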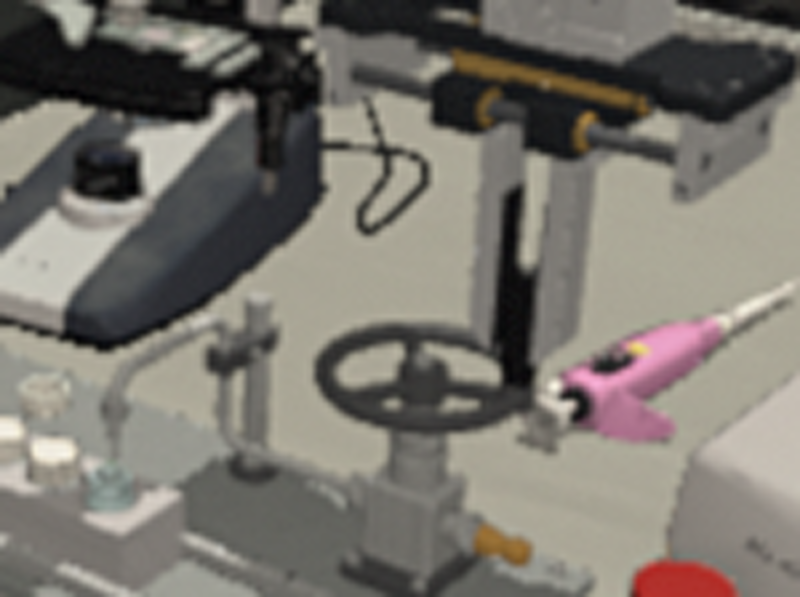

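View pics/w6.png

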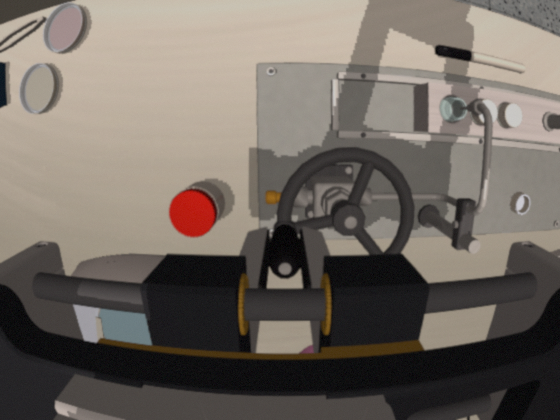

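```bash
cat > arc.py <<'E'
# arc.py cx cy a0 a1 step : world degrees, clockwise if a1<a0 ; rows in tool axes, cm
import sys,numpy as np
cx,cy,a0,a1,st=map(float,sys.argv[1:6]); r=0.042
n=int(np.ceil(abs(a1-a0)/st)); a=np.radians(np.linspace(a0,a1,n+1))
p=np.c_[cx+r*np.cos(a),cy+r*np.sin(a)]
y=np.radians(91.87); tx=np.array([-np.sin(y),np.cos(y)]); ty=np.array([np.cos(y),np.sin(y)])
t=np.c_[p@tx,p@ty]*100; t=np.round(t-t[0],2); d=np.diff(t,axis=0)
for i in range(0,n,12): print("; ".join(f"{u:.2f} {v:.2f} 0 0" for u,v in d[i:i+12]), "-> end deg",np.degrees(a[min(i+12,n)]).round(1), "pos",p[min(i+12,n)].round(4))
E
python3 arc.py .555 -.047 -75.5 -147.5 6
```

```text
0.43 -0.07 0 0; 0.44 -0.03 0 0; 0.44 0.02 0 0; 0.44 0.06 0 0; 0.42 0.11 0 0; 0.41 0.15 0 0; 0.40 0.20 0 0; 0.37 0.23 0 0; 0.34 0.28 0 0; 0.32 0.30 0 0; 0.28 0.34 0 0; 0.24 0.37 0 0 -> end deg -147.5 pos [ 0.5196 -0.0696]
```

Request:
apply_moves(
  commands="0.43 -0.07 0 0; 0.44 -0.03 0 0; 0.44 0.02 0 0; 0.44 0.06 0 0; 0.42 0.11 0 0; 0.41 0.15 0 0",
)

```text
time_s: 13.0
eef_pos: [0.5401, -0.0853, 0.1351]
eef_rot: [[-0.999, -0.033, 0.004], [-0.033, 0.999, 0.002], [-0.004, 0.002, -1.0]]
ft_force: [3.9, 5.8, 2.0]
finger_gap: 0.0176
```

Request:
apply_moves(
  commands="0.40 0.20 0 0; 0.37 0.23 0 0; 0.34 0.28 0 0; 0.32 0.30 0 0; 0.28 0.34 0 0; 0.24 0.37 0 0",
)

```text
time_s: 13.6
eef_pos: [0.5211, -0.0699, 0.1351]
eef_rot: [[-0.999, -0.032, 0.006], [-0.032, 0.999, -0.001], [-0.006, -0.001, -1.0]]
ft_force: [7.0, 2.2, 0.9]
finger_gap: 0.017
```

```bash
cat > circ.py <<'E'
import numpy as np,sys
from scipy.optimize import least_squares
P=np.loadtxt("pts.txt"); f=lambda c:np.hypot(P[:,0]-c[0],P[:,1]-c[1])-.042
r=least_squares(f,[.555,-.047]).x; print(r.round(5),(f(r)*1e3).round(2), np.degrees(np.arctan2(P[:,1]-r[1],P[:,0]-r[0])).round(1))
E
cat > pts.txt <<'E'
.5654 -.0873
.54 -.0853
.521 -.0699
E
python3 circ.py; python3 arc.py .555 -.047 -147.5 -291.5 6
```

```text
[ 0.55582 -0.0464 ] [ 0.01 -0.01  0.01] [ -76.8 -112.1 -146. ]
0.20 0.39 0 0; 0.17 0.41 0 0; 0.11 0.42 0 0; 0.08 0.43 0 0; 0.03 0.44 0 0; -0.02 0.44 0 0; -0.07 0.44 0 0; -0.11 0.42 0 0; -0.15 0.42 0 0; -0.19 0.39 0 0; -0.24 0.37 0 0; -0.27 0.35 0 0 -> end deg -219.5 pos [ 0.5226 -0.0203]
-0.31 0.31 0 0; -0.34 0.28 0 0; -0.36 0.24 0 0; -0.39 0.21 0 0; -0.41 0.16 0 0; -0.43 0.12 0 0; -0.43 0.07 0 0; -0.44 0.03 0 0; -0.44 -0.02 0 0; -0.43 -0.06 0 0; -0.43 -0.11 0 0; -0.41 -0.15 0 0 -> end deg -291.5 pos [ 0.5704 -0.0079]
```

Request:
apply_moves(
  commands="0.20 0.39 0 0; 0.17 0.41 0 0; 0.11 0.42 0 0; 0.08 0.43 0 0; 0.03 0.44 0 0; -0.02 0.44 0 0; -0.07 0.44 0 0; -0.11 0.42 0 0; -0.15 0.42 0 0; -0.19 0.39 0 0; -0.24 0.37 0 0; -0.27 0.35 0 0",
)

```text
time_s: 14.8
eef_pos: [0.5224, -0.021, 0.1351]
eef_rot: [[-0.999, -0.032, 0.001], [-0.032, 0.999, -0.002], [-0.001, -0.002, -1.0]]
ft_force: [2.8, -4.7, 5.5]
finger_gap: 0.0176
```

Request:
apply_moves(
  commands="-0.31 0.31 0 0; -0.34 0.28 0 0; -0.36 0.24 0 0; -0.39 0.21 0 0; -0.41 0.16 0 0; -0.43 0.12 0 0; -0.43 0.07 0 0; -0.44 0.03 0 0; -0.44 -0.02 0 0; -0.43 -0.06 0 0; -0.43 -0.11 0 0; -0.41 -0.15 0 0",
)

```text
time_s: 16.0
eef_pos: [0.5688, -0.0062, 0.1351]
eef_rot: [[-0.999, -0.033, -0.003], [-0.033, 0.999, 0.003], [0.003, 0.003, -1.0]]
ft_force: [-1.6, 1.5, 7.5]
finger_gap: 0.0173
```

```bash
python3 -c "
from plant import arm
s=arm.state();g=s['eef_pos']-.0188*s['eef_rot'][:,2];import numpy as np
print(g,s['ft_force'],s['eef_pos'],np.degrees(np.arctan2(g[1]+.0464,g[0]-.5558)))"
```

```text
[ 0.56882821 -0.00626507  0.15385824] [-1.58280702  1.49785409  7.54239378] [ 0.5687687  -0.00620413  0.13505843] 72.01603683219969
```

```bash
echo ".5224 -.021
.5688 -.0063">>pts.txt
python3 circ.py; python3 arc.py .5555 -.0467 -290.5 -350.5 5; python3 arc.py .5555 -.0467 -350.5 -370.5 2
```

```text
[ 0.55585 -0.04637] [ 0.03  0.04  0.05 -0.02  0.11] [ -76.9 -112.2 -146.   142.8   72.1]
-0.33 -0.15 0 0; -0.32 -0.19 0 0; -0.30 -0.21 0 0; -0.28 -0.23 0 0; -0.26 -0.26 0 0; -0.24 -0.28 0 0; -0.21 -0.30 0 0; -0.18 -0.32 0 0; -0.16 -0.33 0 0; -0.12 -0.34 0 0; -0.10 -0.36 0 0; -0.06 -0.36 0 0 -> end deg -350.5 pos [ 0.5969 -0.0398]
-0.02 -0.15 0 0; -0.01 -0.14 0 0; -0.01 -0.15 0 0; 0.00 -0.14 0 0; 0.01 -0.15 0 0; 0.01 -0.15 0 0; 0.01 -0.14 0 0; 0.02 -0.15 0 0; 0.02 -0.14 0 0; 0.03 -0.15 0 0 -> end deg -370.5 pos [ 0.5968 -0.0544]
```

Request:
apply_moves(
  commands="-0.33 -0.15 0 0; -0.32 -0.19 0 0; -0.30 -0.21 0 0; -0.28 -0.23 0 0; -0.26 -0.26 0 0; -0.24 -0.28 0 0; -0.21 -0.30 0 0; -0.18 -0.32 0 0; -0.16 -0.33 0 0; -0.12 -0.34 0 0; -0.10 -0.36 0 0; -0.06 -0.36 0 0",
)

```text
time_s: 17.2
eef_pos: [0.5972, -0.038, 0.1351]
eef_rot: [[-0.999, -0.034, 0.001], [-0.034, 0.999, 0.005], [-0.001, 0.005, -1.0]]
ft_force: [4.2, 2.2, 5.8]
finger_gap: 0.0174
```

Request:
apply_moves(
  commands="-0.02 -0.15 0 0; -0.01 -0.14 0 0; -0.01 -0.15 0 0; 0.00 -0.14 0 0; 0 0 0 0",
)

```text
time_s: 17.7
eef_pos: [0.598, -0.0444, 0.1351]
eef_rot: [[-0.999, -0.033, 0.002], [-0.033, 0.999, 0.003], [-0.002, 0.003, -1.0]]
ft_force: [3.5, 0.4, 4.8]
finger_gap: 0.0169
```

```bash
cat > ang.py <<'E'
from plant import arm
import numpy as np
s=arm.state();g=s['eef_pos']-.0188*s['eef_rot'][:,2]
v=g[:2]-[.55585,-.04637]
print("t",s['time_s'],"grasp",g.round(4),"F",s['ft_force'].round(1),"world ang",np.degrees(np.arctan2(v[1],v[0])).round(2),"r",np.hypot(*v).round(4))
u=v/np.hypot(*v); print("tangential(ccw) F",(np.array([-u[1],u[0]])@s['ft_force'][:2]).round(1),"radial",(u@s['ft_force'][:2]).round(1),"gap",s["finger_gap"])
E
python3 ang.py
```

```text
t 17.7 grasp [ 0.598  -0.0444  0.1539] F [3.5 0.4 4.8] world ang 2.63 r 0.0422
tangential(ccw) F 0.2 radial 3.5 gap 0.016885073548680997
```

Request:
apply_moves(
  commands="0.01 -0.10 0 0; 0.01 -0.10 0 0; 0.01 -0.10 0 0; 0 0 0 0",
)

```text
time_s: 18.1
eef_pos: [0.598, -0.0449, 0.1351]
eef_rot: [[-0.999, -0.035, 0.002], [-0.035, 0.999, 0.008], [-0.003, 0.008, -1.0]]
ft_force: [4.2, 6.1, 5.9]
finger_gap: 0.0174
```

```bash
python3 ang.py
```

```text
t 18.1 grasp [ 0.5979 -0.045   0.1539] F [4.2 6.1 5.9] world ang 1.86 r 0.0421
tangential(ccw) F 5.9 radial 4.4 gap 0.01742627036179672
```

Request:
apply_moves(
  commands="0.01 -0.10 0 0; 0.01 -0.10 0 0; 0.01 -0.10 0 0; 0.01 -0.1 0 0; 0 0 0 0",
)

```text
time_s: 18.6
eef_pos: [0.598, -0.0451, 0.1351]
eef_rot: [[-0.999, -0.037, 0.003], [-0.037, 0.999, 0.015], [-0.003, 0.015, -1.0]]
ft_force: [5.2, 13.1, 5.6]
finger_gap: 0.0172
```

```bash
python3 ang.py
```

```text
t 18.6 grasp [ 0.5979 -0.0454  0.1539] F [ 5.2 13.1  5.6] world ang 1.33 r 0.0421
tangential(ccw) F 13.0 radial 5.5 gap 0.017181143182299113
```

Stop found: the tangential force rose to 13 N at world angle 1.9–2.2°, while the stand's 0° is at ≈1.98°, so they match. Now I'll back off 720°.

```bash
python3 arc.py .55585 -.04637 -8 352 6
```

```text
-0.05 0.44 0 0; -0.01 0.44 0 0; 0.04 0.43 0 0; 0.08 0.44 0 0; 0.13 0.42 0 0; 0.18 0.40 0 0; 0.21 0.38 0 0; 0.25 0.36 0 0; 0.29 0.33 0 0; 0.33 0.30 0 0; 0.35 0.27 0 0; 0.37 0.22 0 0 -> end deg 64.0 pos [ 0.5743 -0.0086]
0.40 0.19 0 0; 0.42 0.14 0 0; 0.43 0.10 0 0; 0.43 0.05 0 0; 0.44 0.01 0 0; 0.44 -0.04 0 0; 0.43 -0.09 0 0; 0.42 -0.13 0 0; 0.41 -0.17 0 0; 0.38 -0.21 0 0; 0.36 -0.26 0 0; 0.33 -0.29 0 0 -> end deg 136.0 pos [ 0.5256 -0.0172]
0.30 -0.32 0 0; 0.27 -0.35 0 0; 0.22 -0.38 0 0; 0.19 -0.40 0 0; 0.14 -0.41 0 0; 0.10 -0.43 0 0; 0.05 -0.44 0 0; 0.00 -0.44 0 0; -0.03 -0.43 0 0; -0.09 -0.44 0 0; -0.13 -0.42 0 0; -0.17 -0.40 0 0 -> end deg 208.0 pos [ 0.5188 -0.0661]
-0.22 -0.38 0 0; -0.25 -0.36 0 0; -0.29 -0.33 0 0; -0.32 -0.30 0 0; -0.35 -0.27 0 0; -0.38 -0.22 0 0; -0.40 -0.19 0 0; -0.41 -0.14 0 0; -0.43 -0.10 0 0; -0.44 -0.05 0 0; -0.44 -0.01 0 0; -0.44 0.04 0 0 -> end deg 280.0 pos [ 0.5631 -0.0877]
-0.43 0.09 0 0; -0.42 0.13 0 0; -0.40 0.17 0 0; -0.39 0.21 0 0; -0.36 0.26 0 0; -0.33 0.29 0 0; -0.30 0.32 0 0; -0.26 0.35 0 0; -0.23 0.38 0 0; -0.18 0.40 0 0; -0.14 0.41 0 0; -0.10 0.43 0 0 -> end deg 352.0 pos [ 0.5974 -0.0522]
```

Request:
apply_moves(
  commands="-0.15 0.44 -0.1 0; -0.06 0.44 0 0; 0.04 0.43 0 0; 0.08 0.44 0 0; 0.13 0.42 0 0; 0.18 0.40 0 0; 0.21 0.38 0 0; 0.25 0.36 0 0; 0.29 0.33 0 0; 0.33 0.30 0 0; 0.35 0.27 0 0; 0.37 0.22 0 0",
)

```text
time_s: 19.8
eef_pos: [0.5747, -0.0088, 0.1352]
eef_rot: [[-0.999, -0.033, -0.0], [-0.033, 0.999, 0.002], [0.0, 0.002, -1.0]]
ft_force: [4.3, 2.9, 1.6]
finger_gap: 0.017
```

```bash
python3 ang.py
```

```text
t 19.8 grasp [ 0.5747 -0.0088  0.154 ] F [4.3 2.9 1.6] world ang 63.34 r 0.042
tangential(ccw) F -2.5 radial 4.5 gap 0.016981625494271825
```

Request:
apply_moves(
  commands="0.40 0.19 0 0; 0.42 0.14 0 0; 0.43 0.10 0 0; 0.43 0.05 0 0; 0.44 0.01 0 0; 0.44 -0.04 0 0; 0.43 -0.09 0 0; 0.42 -0.13 0 0; 0.41 -0.17 0 0; 0.38 -0.21 0 0; 0.36 -0.26 0 0; 0.33 -0.29 0 0",
)

```text
time_s: 21.0
eef_pos: [0.5249, -0.0184, 0.1351]
eef_rot: [[-0.999, -0.032, -0.003], [-0.032, 0.999, 0.0], [0.003, 0.001, -1.0]]
ft_force: [-1.8, 3.5, 1.4]
finger_gap: 0.0173
```

```bash
python3 ang.py
```

```text
t 21.0 grasp [ 0.525  -0.0184  0.1539] F [-1.8  3.5  1.4] world ang 137.8 r 0.0417
tangential(ccw) F -1.4 radial 3.7 gap 0.01725940232744126
```

Request:
apply_moves(
  commands="0.30 -0.32 0 0; 0.27 -0.35 0 0; 0.22 -0.38 0 0; 0.19 -0.40 0 0; 0.14 -0.41 0 0; 0.10 -0.43 0 0; 0.05 -0.44 0 0; 0.00 -0.44 0 0; -0.03 -0.43 0 0; -0.09 -0.44 0 0; -0.13 -0.42 0 0; -0.17 -0.40 0 0",
)

```text
time_s: 22.2
eef_pos: [0.52, -0.0676, 0.1352]
eef_rot: [[-0.999, -0.032, 0.001], [-0.032, 0.999, -0.0], [-0.001, -0.0, -1.0]]
ft_force: [0.0, 0.9, -2.9]
finger_gap: 0.0174
```

```bash
python3 ang.py
```

```text
t 22.2 grasp [ 0.52   -0.0676  0.154 ] F [ 0.   0.9 -2.9] world ang -149.31 r 0.0417
tangential(ccw) F -0.8 radial -0.5 gap 0.017414574977844398
```

Request:
apply_moves(
  commands="-0.22 -0.38 0 0; -0.25 -0.36 0 0; -0.29 -0.33 0 0; -0.32 -0.30 0 0; -0.35 -0.27 0 0; -0.38 -0.22 0 0; -0.40 -0.19 0 0; -0.41 -0.14 0 0; -0.43 -0.10 0 0; -0.44 -0.05 0 0; -0.44 -0.01 0 0; -0.44 0.04 0 0",
)

```text
time_s: 23.4
eef_pos: [0.5634, -0.0878, 0.1352]
eef_rot: [[-0.999, -0.033, -0.003], [-0.033, 0.999, 0.002], [0.002, 0.002, -1.0]]
ft_force: [-2.8, 5.2, -2.1]
finger_gap: 0.017
```

```bash
python3 ang.py
```

```text
t 23.4 grasp [ 0.5635 -0.0879  0.154 ] F [-2.8  5.2 -2.1] world ang -79.6 r 0.0422
tangential(ccw) F -1.9 radial -5.6 gap 0.016982683686718483
```

Request:
apply_moves(
  commands="-0.43 0.09 0 0; -0.42 0.13 0 0; -0.40 0.17 0 0; -0.39 0.21 0 0; -0.36 0.26 0 0; -0.33 0.29 0 0; -0.30 0.32 0 0; -0.26 0.35 0 0; -0.23 0.38 0 0; -0.18 0.40 0 0; -0.14 0.41 0 0; -0.10 0.43 0 0",
)

```text
time_s: 24.6
eef_pos: [0.5976, -0.0541, 0.1352]
eef_rot: [[-0.999, -0.032, -0.002], [-0.032, 0.999, -0.002], [0.002, -0.002, -1.0]]
ft_force: [-4.1, -0.1, -2.9]
finger_gap: 0.0172
```

```bash
python3 ang.py
```

```text
t 24.6 grasp [ 0.5976 -0.0541  0.154 ] F [-4.1 -0.1 -2.9] world ang -10.42 r 0.0425
tangential(ccw) F -0.8 radial -4.0 gap 0.017174685239311222
```

Request:
apply_moves(
  commands="-0.05 0.44 0 0; -0.01 0.44 0 0; 0.04 0.43 0 0; 0.08 0.44 0 0; 0.13 0.42 0 0; 0.18 0.40 0 0; 0.21 0.38 0 0; 0.25 0.36 0 0; 0.29 0.33 0 0; 0.33 0.30 0 0; 0.35 0.27 0 0; 0.37 0.22 0 0",
)

```text
time_s: 25.8
eef_pos: [0.5753, -0.0089, 0.1353]
eef_rot: [[-0.999, -0.033, 0.001], [-0.033, 0.999, 0.001], [-0.001, 0.001, -1.0]]
ft_force: [2.2, -0.7, -8.5]
finger_gap: 0.0173
```

```bash
python3 ang.py
```

```text
t 25.8 grasp [ 0.5753 -0.009   0.1541] F [ 2.2 -0.7 -8.5] world ang 62.58 r 0.0421
tangential(ccw) F -2.3 radial 0.4 gap 0.017345281008009052
```

Request:
apply_moves(
  commands="0.40 0.19 0 0; 0.42 0.14 0 0; 0.43 0.10 0 0; 0.43 0.05 0 0; 0.44 0.01 0 0; 0.44 -0.04 0 0; 0.43 -0.09 0 0; 0.42 -0.13 0 0; 0.41 -0.17 0 0; 0.38 -0.21 0 0; 0.36 -0.26 0 0; 0.33 -0.29 0 0",
)

```text
time_s: 27.0
eef_pos: [0.5251, -0.0182, 0.1353]
eef_rot: [[-0.999, -0.032, -0.002], [-0.032, 0.999, 0.001], [0.002, 0.001, -1.0]]
ft_force: [-2.4, 5.0, -7.0]
finger_gap: 0.0175
```

```bash
python3 ang.py
```

```text
t 27.0 grasp [ 0.5252 -0.0183  0.1541] F [-2.4  5.  -7. ] world ang 137.52 r 0.0416
tangential(ccw) F -2.0 radial 5.2 gap 0.01746319183430284
```

Request:
apply_moves(
  commands="0.30 -0.32 0 0; 0.27 -0.35 0 0; 0.22 -0.38 0 0; 0.19 -0.40 0 0; 0.14 -0.41 0 0; 0.10 -0.43 0 0; 0.05 -0.44 0 0; 0.00 -0.44 0 0; -0.03 -0.43 0 0; -0.09 -0.44 0 0; -0.13 -0.42 0 0; -0.17 -0.40 0 0",
)

```text
time_s: 28.2
eef_pos: [0.5201, -0.0677, 0.1353]
eef_rot: [[-0.999, -0.032, 0.001], [-0.032, 0.999, -0.0], [-0.001, -0.0, -1.0]]
ft_force: [-0.9, 1.2, -9.6]
finger_gap: 0.0173
```

```bash
python3 ang.py
```

```text
t 28.2 grasp [ 0.5201 -0.0677  0.1541] F [-0.9  1.2 -9.6] world ang -149.25 r 0.0416
tangential(ccw) F -1.5 radial 0.1 gap 0.017345881077693567
```

Request:
apply_moves(
  commands="-0.22 -0.38 0 0; -0.25 -0.36 0 0; -0.29 -0.33 0 0; -0.32 -0.30 0 0; -0.35 -0.27 0 0; -0.38 -0.22 0 0; -0.40 -0.19 0 0; -0.41 -0.14 0 0; -0.43 -0.10 0 0; -0.44 -0.05 0 0; -0.44 -0.01 0 0; -0.44 0.04 0 0",
)

```text
time_s: 29.4
eef_pos: [0.5635, -0.0878, 0.1353]
eef_rot: [[-0.999, -0.033, -0.002], [-0.033, 0.999, 0.002], [0.002, 0.002, -1.0]]
ft_force: [-1.7, 6.3, -8.1]
finger_gap: 0.0172
```

```bash
python3 ang.py
```

```text
t 29.4 grasp [ 0.5635 -0.0878  0.1541] F [-1.7  6.3 -8.1] world ang -79.49 r 0.0422
tangential(ccw) F -0.6 radial -6.5 gap 0.017191564978108802
```

Request:
apply_moves(
  commands="-0.43 0.09 0 0; -0.42 0.13 0 0; -0.40 0.17 0 0; -0.39 0.21 0 0; -0.36 0.26 0 0; -0.33 0.29 0 0; -0.30 0.32 0 0; -0.26 0.35 0 0; -0.23 0.38 0 0; -0.18 0.40 0 0; -0.14 0.41 0 0; 0 0 0 0",
)

```text
time_s: 30.6
eef_pos: [0.5968, -0.0576, 0.1353]
eef_rot: [[-0.999, -0.032, -0.002], [-0.032, 0.999, -0.0], [0.002, -0.0, -1.0]]
ft_force: [-4.4, 2.5, -8.8]
finger_gap: 0.0174
```

```bash
python3 ang.py
```

```text
t 30.6 grasp [ 0.5968 -0.0576  0.1541] F [-4.4  2.5 -8.8] world ang -15.31 r 0.0425
tangential(ccw) F 1.2 radial -4.9 gap 0.017418199652361573
```

Request:
apply_moves(
  commands="0 0.2 0.1 0; 0 0.2 0.1 0; 0.03 0.2 0 0; 0.05 0.2 0 0; 0.05 0.2 0 0; 0.03 0.1 0 0; 0 0 0 0; 0 0 0 0",
)

```text
time_s: 31.4
eef_pos: [0.598, -0.0469, 0.1353]
eef_rot: [[-0.999, -0.032, 0.007], [-0.032, 0.999, -0.001], [-0.007, -0.001, -1.0]]
ft_force: [5.7, -1.2, -2.2]
finger_gap: 0.0172
```

```bash
python3 ang.py
```

```text
t 31.4 grasp [ 0.5979 -0.0469  0.1541] F [ 5.7 -1.2 -2.2] world ang -0.66 r 0.042
tangential(ccw) F -1.1 radial 5.7 gap 0.01717596916933027
```

Request:
apply_moves(
  commands="-0.03 0.1 0 0; -0.03 0.1 0 0; 0 0 0 0; 0 0 0 0",
)

```text
time_s: 31.8
eef_pos: [0.598, -0.0447, 0.1352]
eef_rot: [[-0.999, -0.032, 0.006], [-0.032, 0.999, -0.0], [-0.006, -0.0, -1.0]]
ft_force: [5.9, -1.0, 0.7]
finger_gap: 0.0174
```

```bash
python3 ang.py
```

```text
t 31.8 grasp [ 0.5978 -0.0447  0.154 ] F [ 5.9 -1.   0.7] world ang 2.3 r 0.042
tangential(ccw) F -1.2 radial 5.8 gap 0.01743701603350767
```

Measured 2.3°, and the stop extrapolated to zero load is ≈2.1–2.3°. Checking the scene.

```bash
python3 look.py scene s7 205 145 405 295; python3 look.py wrist w7; python3 look.py top t7 170 150 400 280; sleep 1; python3 ang.py
```

```text
k 4.0
31.85 [ 0.598  -0.0447  0.1352] stand [  78.3 -123.1] yaw of tool y 91.86 gap 0.0167994566788679 F [ 5.19 -0.7  -0.1 ]
31.9 [ 0.5979 -0.0447  0.1352] stand [  78.3 -123.1] yaw of tool y 91.86 gap 0.01774901824499099 F [ 5.42 -1.86  1.32]
k 3.4782608695652173
31.95 [ 0.598  -0.0447  0.1352] stand [  78.3 -123.1] yaw of tool y 91.86 gap 0.016879486548014334 F [ 5.07 -0.81  0.33]
t 31.95 grasp [ 0.5979 -0.0447  0.154 ] F [ 5.1 -0.8  0.3] world ang 2.32 r 0.042
tangential(ccw) F -1.0 radial 5.0 gap 0.016879486548014334
```

View pics/s7.png

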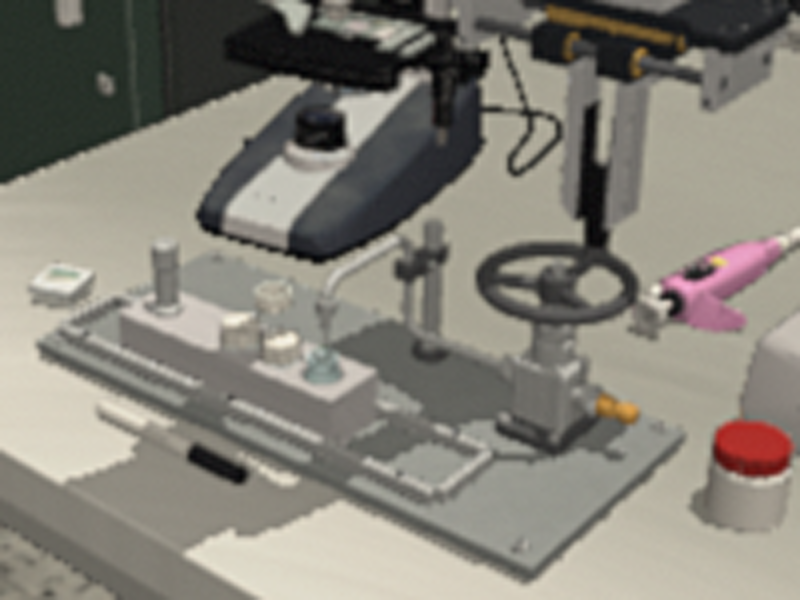

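View pics/w7.png

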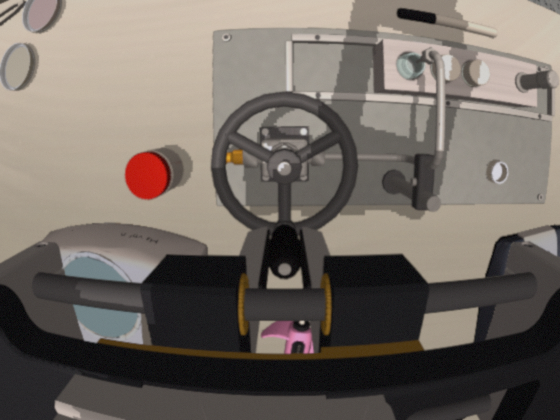

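View pics/t7.png

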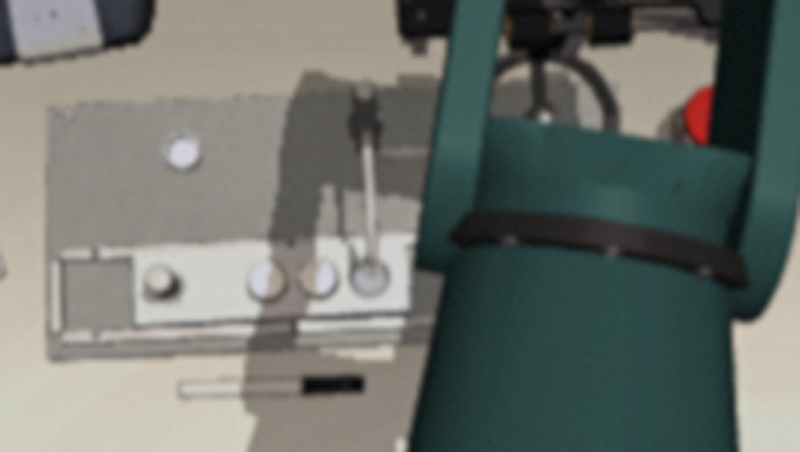

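Top view: needle (371,265) is over the mouth (369,278), the caps and the other objects are unmoved, and the crank is still gripped. I'm handing in.

```bash
python3 -c "
from plant import arm
print(arm.sign_off()); s=arm.state(); print(s['time_s'],s['finger_gap'])"
```

```text
the job is handed in; nothing more can be done
None
the job is handed in; nothing more can be done
```

The job is done and handed in at about 32 s of the 72 s allowed; no verdict came back.

- **Block:** I gripped the post and first drew the block left to its end stop to get an exact reference. I then slid it 53 mm to stand y ≈ +42, which puts the open vial (in the block's y = -62 well) under the needle. In the top view the needle is within about 1 mm of the mouth's centre along the track, and the scene view agrees. The vials are still seated.
- **Valve:** I turned it clockwise about 280° to the stop, where the tangential force rose to 13 N at about 2°, where the shut position should be. I then backed it off two turns, ending at a measured crank angle of 2.3°. The stop, corrected for load, was about 2.1–2.3°, so the setting should be right to well under 1°.
- **Finish:** The gripper is closed on the crank handle at 25 N with about 5 N of sideways load. In the last pictures the surrounding objects looked unmoved.

One check disagreed: my first camera estimate of the stand was about 3 mm off along y compared with the end-stop contact. I used the contact value for the block and a circle fitted to the measured handle positions for the wheel.

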